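# Fetch the bobbin case from the twin-lid sewing box

## Task

The thread side of the sewing box is finished with: lower its standing lid gently until it is fully shut, because the two lids share the middle and only one can stand open at a time. Then lift the other flap until it stands open past upright, draw out the clear, orange-framed bobbin case stored under it, and hold it up over the green cutting mat, upright and at least 10 cm above the mat. Finish while still holding it there, with the flap left standing open, the dark foot case still in its slot and the thread cone, pin dish and shears left where they are.

Things in the scene. Friction and masses are not known exactly. Their poses are not given: they have to be found in the camera images.
- sewing_box: White plastic box, fixed to the table, 240 (its x) x 300 (its y) x 100 mm high; origin at the centre of its underside, z up. A 16 mm middle wall along its x axis parts the thread bay (+y, full of fixed spools) from the bobbin bay (-y). Walls 5 mm, floor 4 mm; each bay 230 mm along x, 137 mm along y inside. Two slots in the bobbin bay, at x = -55 and +55 mm, y = -76 mm, ribs 25 mm high.
- thread_lid (a joint): Hinge angle (rad) of the turquoise lid over the thread bay (+y side): 0 = shut, grows as it opens, 1.57 = upright, 2.0 = its stop. It starts standing open. Lid 240 x 146 x 6 mm, from the middle wall to the outer +y wall. Its friction hinge keeps it where it is left; moving it takes about 1 to 3 N at its free edge.
- bobbin_flap (a joint): Hinge angle in rad of the turquoise flap over the bobbin bay (-y side), same size, friction and angle convention as the thread lid. It starts shut (0).
- thread_lid_hinge (a point): Middle of the thread lid's hinge line (at box y = +4 mm, 100 mm above the table); the hinge line runs along the box's x axis. The lid's panel runs 0 to 6 mm above this line when shut.
- bobbin_flap_hinge (a point): Middle of the bobbin flap's hinge line (at box y = -4 mm, 100 mm above the table); the hinge line runs along the box's x axis. The flap's panel runs 0 to 6 mm above this line when shut.
- thread_lid_pull (a point): Centre of the steel T-bar pull on the outer face of the thread lid, 126 mm from its hinge line: a round bar 12 mm thick and 36 mm long with flat ends, parallel to the hinge, on a 10 mm stem at its middle; the bar's axis stands 28 mm off the lid's outer face, 20 mm in from its free edge.
- bobbin_flap_pull (a point): Centre of the same T-bar pull on the bobbin flap, 126 mm from its hinge line, its axis 28 mm off the outer face. Pinched by its two flat ends (36 mm) it can pivot between the fingers while the flap swings.
- bobbin_case: Clear bobbin case, orange frame, twelve coloured bobbins inside: rigid slab 24 mm thick (its x) x 120 mm wide (its y) x 80 mm high (its z), about 0.11 kg. Origin at the centre of its lower edge, z up. Stands loose on the 4 mm box floor in one of the two slots (which one varies), 1.5 mm play each side, axes along the box's, upper edge 16 mm below the rim.
- foot_case: Plain dark grey presser-foot case of the same size (24 x 120 x 80 mm) in the other slot; origin at the centre of its lower edge. Stays in its slot.
- mat: Green cutting mat with a pale grid, 300 (its x) x 220 (its y) x 3 mm, fixed flat on the table; origin at the centre of its underside.
- cone: Red thread cone, 72 mm across the foot, 120 mm tall, loose, standing; origin at the centre of its foot. Leave alone.
- pin_dish: Blue round pin dish, 90 mm across, 20 mm high, loose; origin under its centre. Leave alone.
- shears: Steel fabric shears with dark handles, about 205 mm long lying along their x axis, 12 mm high, loose; origin under the pivot. Leave alone.

How it is judged:
By the outcome, as a careful person would: the job done as asked, in the order asked, and still so for the second after the job is handed in, while the arm keeps its last pose, push and grip.
It also fails if it takes over 72 s, if anything falls off the work surface, if the arm or the gripper's body presses on something with over 40 N, if the wrist force passes 120 N, or if a joint passes its speed limit or range.

## Robot

A 6-joint arm with a two-finger parallel gripper is mounted at the origin on the work surface. World frame = base frame: x ahead of the robot, y to its left, z up, the work surface at z = 0. Lengths are in m, angles in rad, forces in N, time in s.
With the tool pointing down it reaches from about 0.375 to 0.9 m from the base axis. Payload 3.1 kg.
Tool frame: the origin (TCP) lies at the very end of the fingers, on their centre line; the grasp point (between the pads) lies 19 mm behind it (manip.grasp_offset is the distance from the TCP to the grasp point, in m); x points along the fingers, z is the direction in which the jaws open and shut, and the axes are right-handed (so a half turn about x gives the same grasp; the last joint's range is limited). The gripper opens to 85 mm and grips with 20 to 120 N. Pads are 22 mm wide; open, the fingers measure 114 mm over their backs; the gripper's body (76 mm by 85 mm) begins 54 mm behind the grasp point. The pads swing forward as they close: fully open they stand 13 mm farther back than shut.
Start: joints at [-1.383, 0.527, 1.433, -0, 1.181, -0.178], TCP at [0.224, -0.584, 0.231] pointing down, gripper open.
Joint ranges: [-3.08, 3.08], [-0.75, 2.2], [0.22, 2.44], [-1.43, 4.57], [0, 2.65], [-2.85, 2.85]. Speed limits (rad/s): [2.79, 2.79, 3.14, 3.14, 3.14, 3.14].

## Interface

Orientations are given as a unit quaternion [x, y, z, w].
In Python, from station import manip gives the robot as it stands.
- The arm moves only by the tool send_rows, never from a script. Its argument "steps" is a list that holds one entry, the list of rows, each a list of 5 numbers: the closure, from 0 (fully open) to 1 (shut), then the shift along the world's x, y, z in m, then the turn about the world's z in rad. A call has 1 to 8 rows; each row is the pose to reach, as a shift and turn from the pose commanded when the call began; what a row does not reach only later rows make up. A row lasts 1/8 s, in which the tool goes at most 62.5 mm and 10.7 degrees, less where a joint would pass 70% of its speed; a pose out of reach is approached as far as the arm can. A call with a gripper value outside its range is refused whole. The fingers move at their own pace and stop on an object; "grip_force" is the grip in N (left out, the last holds). Time passes only in rows, so rows that repeat a pose let the fingers close. It gives the time, the measured TCP pose, the force and the opening at its end, in the units of the state.
- manip.sense(): the state, without advancing time (a new reading comes with each control period).
- manip.snapshot(name): name is "side" or "top" or "wrist"; returns the picture (384x512x3 uint8, red, green, blue); there is no depth.
- manip.camera_params(name): a dict with "fx", "fy", "cx", "cy" (pixels), "D" ([k1, k2, p1, p2, k3] as OpenCV has them; the pictures are not rectified), "T" (4x4, takes a point from camera to world coordinates); the wrist camera has in their place "tool_from_camera" (4x4, takes a point from camera to tool coordinates, whose origin is the TCP and whose axes are the tool frame's). Camera axes: x right, y down, z forward; pixel columns grow to the right and rows downward; lengths in m; the calibration is good to about 2 mm. A picture is of the moment at which its call begins: read the wrist's pose just before it. camera_params takes no time and is no camera call.
- manip.sign_off(): hands the job in, once; it reports no verdict.
The state is a dict: "t": time; "q": joint angles; "qd": joint speeds; "tau": joint torques, N m; "tcp_pos": TCP position; "tool_rot": TCP orientation; "force": force on the tool from outside, world axes, zero at the start; "ft_torque": the same for the moment, N m; "finger_gap": opening from 0.0 (shut) to 1.0 (fully open).
Only numpy, scipy, OpenCV 4.12 (cv2) and the standard library are available. Lean on these libraries where they do the work, as an engineer would, in place of code of your own. Each camera call takes 0.05 s, during which the arm holds its last target.

## Working session

There is one attempt and no reset: what is moved stays moved. The work goes in short steps, Python scripts to look and compute and a tool call to move; the robot and the scene stay as the last step left them, time stands still between calls to the robot, and variables do not carry over. Pictures are saved under pics/ and viewed, and the job is handed in when it is done.

Besides the shell and the picture viewer there is one more tool, called after "Emit:" as name(argument=value, ...) on one line, values as JSON. send_rows: Moves the arm, as the interface text tells. Its arguments: {"type":"object","properties":{"steps":{"type":"array","items":{"type":"array","items":{"type":"array","items":{"type":"number"}}}},"grip_force":{"type":"number"}},"required":["steps"]}

```bash
ls; mkdir -p pics; python3 - <<'E'
from station import manip
import cv2
s=manip.sense();print(s)
for n in ["side","top","wrist"]:
    im=manip.snapshot(n);cv2.imwrite(f"pics/{n}0.png",im[:,:,::-1])
    p=manip.camera_params(n);print(n,p)
print(manip.grasp_offset)
E
```

```text
pics
{'t': 0.0, 'q': array([-1.38351464e+00,  5.28455785e-01,  1.43389038e+00, -1.22355744e-05,
        1.18140914e+00, -1.78498630e-01]), 'qd': array([ 0.00043725, -0.00235879, -0.00057676, -0.00100663,  0.00057223,
       -0.00112219]), 'tau': array([ 1.99634233e-03, -4.42337751e+01, -1.78025419e+01,  3.32165553e-05,
        8.50133831e-03,  2.88276760e-05]), 'tcp_pos': array([ 0.22343913, -0.5829321 ,  0.2303438 ]), 'tool_rot': array([ 0.40125879,  0.58314366, -0.4001879 ,  0.58205197]), 'force': array([-0.97521546, -0.4970653 , -0.46444978]), 'ft_torque': array([ 0.01787807, -0.00700712, -0.02137221]), 'finger_gap': 1.0042540293973727}
side {'fx': 348.14099781993855, 'fy': 348.14099781993855, 'cx': 255.57642822384904, 'cy': 191.029362479485, 'D': array([-0.00737698,  0.        ,  0.        ,  0.        ,  0.        ]), 'T': array([[ 0.79313294,  0.44597745, -0.41478217,  0.97952038],
       [ 0.60897489, -0.59129567,  0.52869559, -0.39037324],
       [-0.00947259, -0.67191781, -0.74056514,  0.76656383],
       [ 0.        ,  0.        ,  0.        ,  1.        ]])}
top {'fx': 405
[... 282 characters left out ...]
44,  0.07996037],
       [ 0.00709358, -0.11284286, -0.99358753,  1.27606745],
       [ 0.        ,  0.        ,  0.        ,  1.        ]])}
wrist {'fx': 273.23080110066917, 'fy': 273.23080110066917, 'cx': 251.98861973982133, 'cy': 184.30815102594482, 'D': array([-0.05639951,  0.        ,  0.        ,  0.        ,  0.        ]), 'tool_from_camera': array([[-7.95843438e-04, -3.09115079e-01,  9.51024308e-01,
        -1.42349084e-01],
       [-1.18316348e-03, -9.51023653e-01, -3.09115856e-01,
         7.98887402e-02],
       [ 9.99998983e-01, -1.37122506e-03,  3.91132260e-04,
        -3.57690473e-04],
       [ 0.00000000e+00,  0.00000000e+00,  0.00000000e+00,
         1.00000000e+00]])}
0.0187
```

View pics/side0.png

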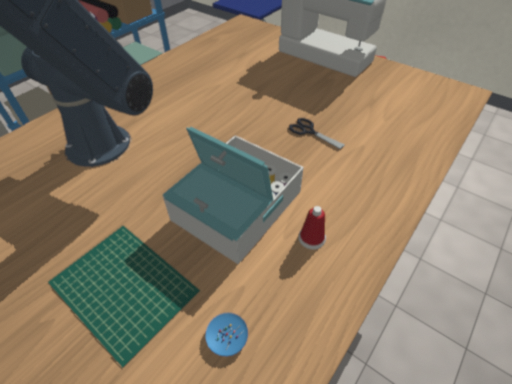

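View pics/top0.png

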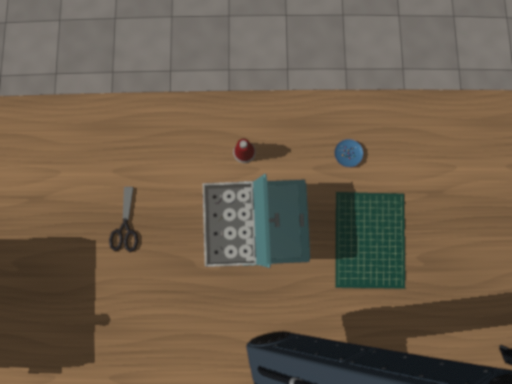

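View pics/wrist0.png

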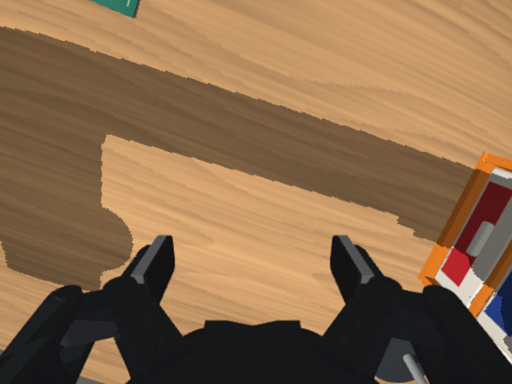

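The side view shows the thread lid standing at about (230,165) with its pull near (225,155), and the shut flap's pull near (200,205). In the top view the box is centred near (256,223), with the thread bay on the left (+y) and the mat at about (370,240). I'll zoom in to get precise pixels.

```bash
python3 - <<'E'
import cv2,numpy as np
a=cv2.imread("pics/top0.png")[165:285,190:320]; b=cv2.imread("pics/side0.png")[115:270,150:320]
cv2.imwrite("pics/topz.png",cv2.resize(a,None,fx=5,fy=5,interpolation=cv2.INTER_CUBIC)[:600])
cv2.imwrite("pics/sidez.png",cv2.resize(b,None,fx=3.8,fy=3.8,interpolation=cv2.INTER_CUBIC))
E
cat > h.py <<'E'
import numpy as np,cv2
from station import manip
from scipy.spatial.transform import Rotation as R
def cam(n,s=None):
    p=manip.camera_params(n);K=np.array([[p["fx"],0,p["cx"]],[0,p["fy"],p["cy"]],[0,0,1]])
    if "T" in p: T=p["T"]
    else:
        s=s or manip.sense();M=np.eye(4);M[:3,:3]=R.from_quat(s["tool_rot"]).as_matrix();M[:3,3]=s["tcp_pos"];T=M@p["tool_from_camera"]
    return K,np.array(p["D"]),T
def ray(c,uv):
    K,D,T=c
    n=cv2.undistortPoints(np.array([[uv]],float),K,D)[0,0]
    d=T[:3,:3]@np.array([n[0],n[1],1]);return T[:3,3],d/np.linalg.norm(d)
def plane(c,uv,z):
    o,d=ray(c,uv);return o+d*(z-o[2])/d[2]
def tri(c1,u1,c2,u2):
    o1,d1=ray(c1,u1);o2,d2=ray(c2,u2)
    A=np.c_[d1,-d2];t=np.linalg.lstsq(A,o2-o1,rcond=None)[0]
    p,q=o1+t[0]*d1,o2+t[1]*d2;return (p+q)/2,np.linalg.norm(p-q)
def proj(c,P):
    K,D,T=c;Ti=np.linalg.inv(T)
    return cv2.projectPoints(np.atleast_2d(np.array(P,float)),cv2.Rodrigues(Ti[:3,:3])[0],Ti[:3,3],K,D)[0][:,0]
E
```

```text
(no output)
```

View pics/topz.png

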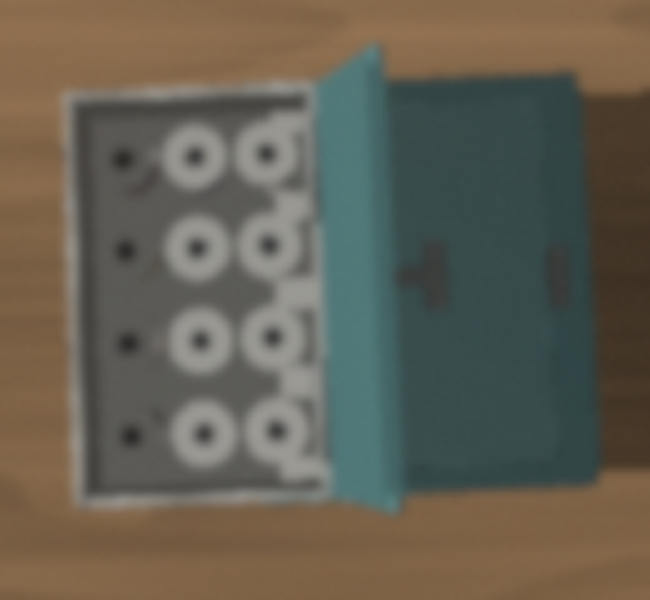

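View pics/sidez.png

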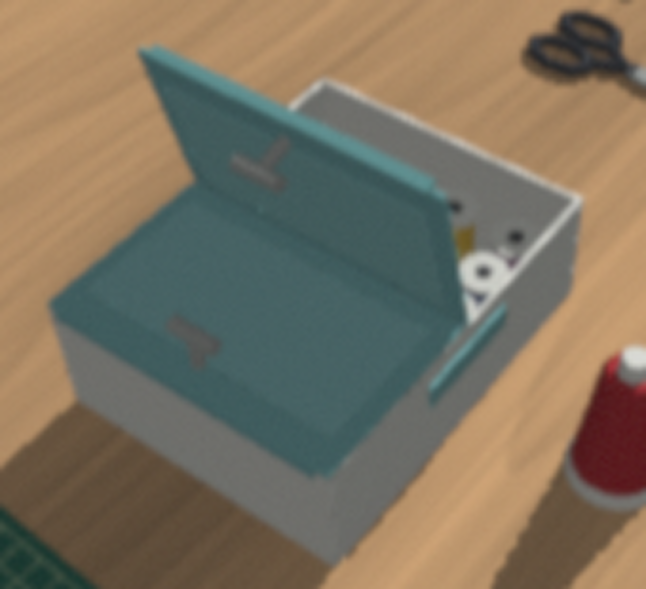

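The zooms show both T-bars. In the top view the thread bar is at about (277,220) and the flap bar at (302,220.4); in the side view they are at (218,159.7) and (200.5,202.4).

```bash
python3 - <<'E'
from h import *
t=cam("top");s=cam("side")
Z=lambda u,v:(u/5+190-.4,v/5+165-.4)
S=lambda u,v:(u/3.8+150-.37,v/3.8+115-.37)
for n,uv,z in [("+x+y",(64,93),.1),("-x+y",(76,506),.1),("+x-y",(577,74),.106),("-x-y",(598,483),.106)]:
    print(n,plane(t,Z(*uv),z))
for n,uv,z in [("-x+y? rim far",(325,80),.1),("+x+y",(580,200),.1),("+x-y",(318,473),.106),("-x-y",(52,306),.106)]:
    print("side",n,plane(s,S(*uv),z))
print("thread bar",tri(t,Z(435,275),s,S(258,170)))
print("flap bar",tri(t,Z(559,277),s,S(192,332)))
print("lid edge +x",tri(t,Z(375,46),s,S(435,185)))
print("lid edge -x",tri(t,Z(395,512),s,S(148,50)))
for uv in [(336,193),(405,193),(405,288),(336,288)]: print("mat",plane(t,uv,.003))
E
```

```text
+x+y [0.6587667  0.23131465 0.1       ]
-x+y [0.42017653 0.22444653 0.1       ]
+x-y [ 0.66524437 -0.06840409  0.106     ]
-x-y [ 0.42930759 -0.07430084  0.106     ]
side -x+y? rim far [0.41921871 0.22758    0.1       ]
side +x+y [0.65497245 0.23289078 0.1       ]
side +x-y [ 0.65912689 -0.06667304  0.106     ]
side -x-y [ 0.43072606 -0.07142463  0.106     ]
thread bar (array([0.54488117, 0.02311956, 0.22270361]), np.float64(0.00026860640092963694))
flap bar (array([ 0.54597385, -0.05068177,  0.14127624]), np.float64(0.00023283310369888216))
lid edge +x (array([0.65914261, 0.05187998, 0.25352952]), np.float64(0.003605583435395529))
lid edge -x (array([0.4269121 , 0.0484086 , 0.24302546]), np.float64(0.005267427934814292))
mat [ 0.63482156 -0.1787786   0.003     ]
mat [ 0.63182852 -0.40082671  0.003     ]
mat [ 0.33392166 -0.38613713  0.003     ]
mat [ 0.33905059 -0.16911161  0.003     ]
```

```bash
python3 - <<'E'
from h import *
s=manip.sense();M=R.from_quat(s["tool_rot"]).as_matrix();print(M.round(3))
a=np.arctan2(M[1,2],M[0,2]);print("jaw yaw",a, "turn to .025:",.025-a, "alt", .025-a-np.pi,.025-a+np.pi)
print(s["tcp_pos"],s["q"])
for th in (1.75,1.77,1.79):
  y=.004+.126*np.cos(th)-.034*np.sin(th); c=np.array([.5434,.0783]);print(th,c+y*np.array([-.025,1]),.1+.126*np.sin(th)+.034*np.cos(th))
E
```

```text
[[-0.     0.934  0.358]
 [ 0.002  0.358 -0.934]
 [-1.     0.    -0.002]]
jaw yaw -1.2049554850409248 turn to .025: 1.2299554850409247 alt -1.9116371685488684 4.371548138630718
[ 0.22347305 -0.58311246  0.23055543] [-1.38350723e+00  5.28257311e-01  1.43360823e+00 -2.97488707e-05
  1.18134160e+00 -1.78540223e-01]
1.75 [0.54469786 0.02638547] 0.21792186341403333
1.77 [0.54475654 0.02403838] 0.21678006387458404
1.79 [0.54481464 0.02171458] 0.21559155386663165
```

Emit:
send_rows(steps=[[[0,0,0,0.06,0],[0,0.04,0.075,0.09,0.18],[0,0.32,0.607,0.09,1.23],[0,0.32,0.607,0.09,1.23],[0,0.32,0.607,0.09,1.23],[0,0.32,0.607,0.09,1.23],[0,0.32,0.607,0.09,1.23],[0,0.32,0.607,0.09,1.23]]])

```text
t: 1.15
tcp_pos: [0.4266, -0.1979, 0.3176]
tool_rot: [-0.01, 0.707, 0.01, 0.707]
force: [0.4, -0.4, 0.9]
finger_gap: 1.002
```

Emit:
send_rows(steps=[[[0,0.106,0.201,0,0],[0,0.106,0.201,0,0],[0,0.106,0.201,-0.01,0],[0,0.106,0.201,-0.036,0],[0,0.106,0.201,-0.036,0],[0,0.106,0.201,-0.036,0]]])

```text
t: 1.9
tcp_pos: [0.5318, 0.0008, 0.2816]
tool_rot: [-0.009, 0.707, 0.009, 0.707]
force: [0.8, -0.2, -0.4]
finger_gap: 0.999
```

```bash
python3 - <<'E'
from h import *
s=manip.sense();print(s["tcp_pos"],s["force"])
M=R.from_quat(s["tool_rot"]).as_matrix();print(np.arctan2(M[1,2],M[0,2]))
cv2.imwrite("pics/w1.png",manip.snapshot("wrist")[:,:,::-1])
c=cam("wrist",s);print("pred bar",proj(c,[[.5448,.024,.217],[.5268,.0236,.217],[.5628,.0244,.217]]))
E
```

```text
[0.53181438 0.0008312  0.28156095] [ 0.75992487 -0.18267686 -0.44479742]
0.025422916427466552
pred bar [[268.80923884 171.63298151]
 [245.86935935 171.58609646]
 [291.70647263 171.6898952 ]]
```

View pics/w1.png

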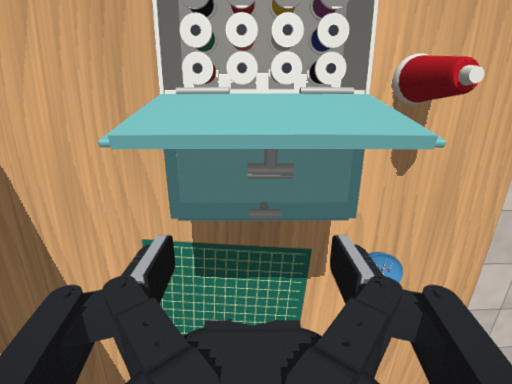

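The wrist view shows the thread lid's T-bar at (270,171), spanning 247–294, against a predicted (268.8,171.6), so the measurements agree. Next I descend onto it.

Emit:
send_rows(steps=[[[0,0.0135,0.023,0,0],[0,0.0135,0.023,-0.04,0],[0,0.0135,0.023,-0.087,0],[0,0.0135,0.023,-0.087,0],[0.3,0.0135,0.023,-0.087,0],[0.4,0.0135,0.023,-0.087,0],[0.4,0.0135,0.023,-0.087,0]]], grip_force=30)

```text
t: 2.82
tcp_pos: [0.5465, 0.0239, 0.1962]
tool_rot: [-0.009, 0.706, 0.009, 0.708]
force: [0.4, -0.1, 0.7]
finger_gap: 0.599
```

```bash
python3 - <<'E'
from h import *
s=manip.sense();print(s["tcp_pos"],s["force"],s["finger_gap"])
cv2.imwrite("pics/w2.png",manip.snapshot("wrist")[:,:,::-1])
E
```

```text
[0.54646343 0.02389475 0.19623103] [ 0.37126023 -0.11688576  0.66422972] 0.5993778004689364
```

View pics/w2.png

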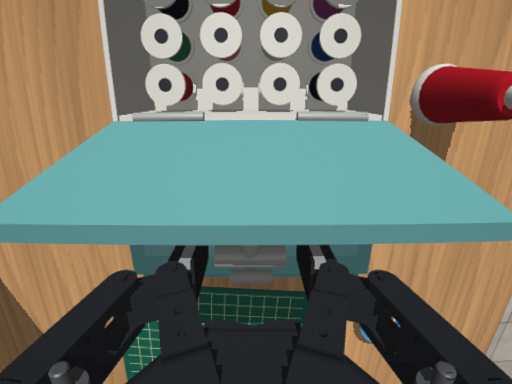

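The bar sits between the fingers (215–287 at row 252), so I close on it.

Emit:
send_rows(steps=[[[1,0,0,0,0],[1,0,0,0,0],[1,0,0,0,0]]], grip_force=30)

```text
t: 3.25
tcp_pos: [0.5453, 0.024, 0.1953]
tool_rot: [-0.009, 0.707, 0.009, 0.707]
force: [-1.6, -1.2, 5.6]
finger_gap: 0.412
```

```bash
python3 - <<'E'
from h import *
s=manip.sense();print(s["tcp_pos"],s["force"],s["ft_torque"],s["finger_gap"])
t=s["tcp_pos"]
def bar(th): 
    y=.004+.126*np.cos(th)-.034*np.sin(th);return np.array([-.025*y,y,.126*np.sin(th)+.034*np.cos(th)])
th0=1.77
for th in np.linspace(th0,0,19): print(round(th,3),(bar(th)-bar(th0)).round(4))
E
```

```text
[0.54533597 0.02395619 0.19530425] [-1.56362591 -1.24102989  5.64263906] [-0.19234631  0.44379323  0.03049218] 0.41157775361201243
1.77 [0. 0. 0.]
1.672 [-0.0003  0.0117  0.0052]
1.573 [-0.0006  0.0239  0.0091]
1.475 [-0.0009  0.0365  0.0119]
1.377 [-0.0012  0.0492  0.0134]
1.278 [-0.0016  0.062   0.0137]
1.18 [-0.0019  0.0748  0.0127]
1.082 [-0.0022  0.0875  0.0104]
0.983 [-0.0025  0.0998  0.0069]
0.885 [-0.0028  0.1117  0.0023]
0.787 [-0.0031  0.1232 -0.0036]
0.688 [-0.0033  0.134  -0.0105]
0.59 [-0.0036  0.144  -0.0184]
0.492 [-0.0038  0.1533 -0.0273]
0.393 [-0.004   0.1616 -0.0371]
0.295 [-0.0042  0.1689 -0.0476]
0.197 [-0.0044  0.1752 -0.0588]
0.098 [-0.0045  0.1803 -0.0706]
0.0 [-0.0046  0.1843 -0.0828]
```

Emit:
send_rows(steps=[[[1,-0.0003,0.0117,0.0052,0],[1,-0.0006,0.0239,0.0091,0],[1,-0.0009,0.0365,0.0119,0],[1,-0.0012,0.0492,0.0134,0],[1,-0.0016,0.062,0.0137,0],[1,-0.0019,0.0748,0.0127,0],[1,-0.0022,0.0875,0.0104,0],[1,-0.0025,0.0998,0.0069,0]]])

```text
t: 4.25
tcp_pos: [0.5427, 0.1242, 0.2024]
tool_rot: [-0.009, 0.707, 0.009, 0.707]
force: [-2.1, -1.5, 5.3]
finger_gap: 0.413
```

```bash
python3 - <<'E'
from h import *
s=manip.sense();print(s["tcp_pos"],s["force"],s["ft_torque"],s["finger_gap"])
cv2.imwrite("pics/s3.png",manip.snapshot("side")[90:290,100:360,::-1].repeat(3,0).repeat(3,1))
E
```

```text
[0.542661   0.12422115 0.20238143] [-2.08038432 -1.53317508  5.34951192] [-0.49135172  0.39255255 -0.0264042 ] 0.41281097777011394
```

View pics/s3.png

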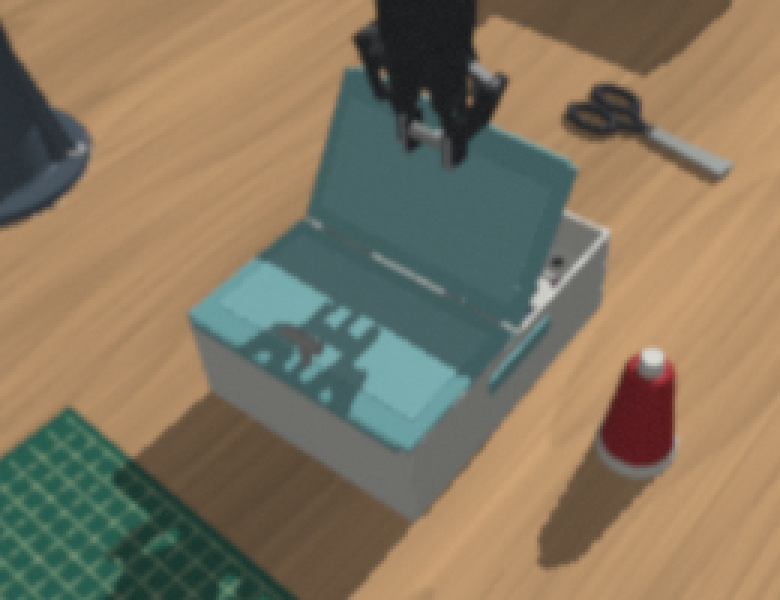

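The lid has come down to about 1 rad, with the bar still between the fingers at (425,132) in the crop. I continue along the arc.

Emit:
send_rows(steps=[[[1,-0.0003,0.0119,-0.0046,0],[1,-0.0006,0.0234,-0.0105,0],[1,-0.0008,0.0342,-0.0174,0],[1,-0.0011,0.0442,-0.0253,0],[1,-0.0013,0.0535,-0.0342,0],[1,-0.0015,0.0618,-0.044,0],[1,-0.0017,0.0691,-0.0545,0],[1,-0.0019,0.0754,-0.0657,0]]])

```text
t: 5.3
tcp_pos: [0.5407, 0.2009, 0.1359]
tool_rot: [-0.008, 0.707, 0.009, 0.707]
force: [-2.4, 1.7, 4.4]
finger_gap: 0.415
```

Emit:
send_rows(steps=[[[1,0,0.0028,-0.0058,0],[1,-0.0001,0.0051,-0.0118,0],[1,-0.0001,0.0072,-0.0175,0],[1,-0.0002,0.0091,-0.023,0],[1,-0.0002,0.0091,-0.024,0],[1,-0.0002,0.0091,-0.024,0]]])

```text
t: 6.05
tcp_pos: [0.5404, 0.2097, 0.1115]
tool_rot: [-0.008, 0.707, 0.009, 0.707]
force: [-1.7, 5.2, 1.2]
finger_gap: 0.409
```

```bash
python3 - <<'E'
from h import *
s=manip.sense();print(s["tcp_pos"],s["force"],s["ft_torque"],s["finger_gap"])
cv2.imwrite("pics/s4.png",manip.snapshot("side")[90:290,100:360,::-1].repeat(3,0).repeat(3,1))
E
```

```text
[0.54040935 0.20971599 0.11153699] [-1.71402544  5.24291706  1.1753445 ] [ 0.68684637  0.26399428 -0.04649955] 0.40912946374710246
```

View pics/s4.png

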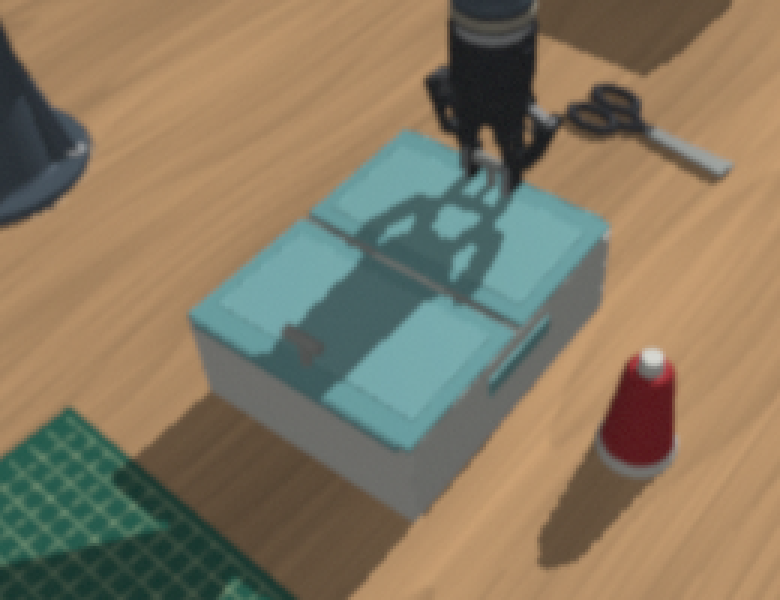

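It looks nearly shut, with no bottoming force yet, so I press gently further.

Emit:
send_rows(steps=[[[1,0,0,-0.002,0],[1,0,0,-0.004,0],[1,0,0,-0.004,0]]])

```text
t: 6.48
tcp_pos: [0.5404, 0.2105, 0.1078]
tool_rot: [-0.007, 0.707, 0.01, 0.707]
force: [-2.5, 8.6, 2.9]
finger_gap: 0.415
```

Emit:
send_rows(steps=[[[1,0,0.002,-0.001,0],[1,0,0.002,-0.003,0],[1,0,0.002,-0.003,0]]])

```text
t: 6.85
tcp_pos: [0.5404, 0.2106, 0.1074]
tool_rot: [-0.009, 0.707, 0.009, 0.707]
force: [-6.6, 1.3, 19.3]
finger_gap: 0.413
```

```bash
python3 - <<'E'
from h import *
s=manip.sense();print(s["tcp_pos"],s["force"],s["ft_torque"],s["finger_gap"])
cv2.imwrite("pics/w5.png",manip.snapshot("wrist")[:,:,::-1])
a=manip.snapshot("side")[110:230,180:320,::-1];cv2.imwrite("pics/s5.png",cv2.resize(a,None,fx=5,fy=5,interpolation=cv2.INTER_CUBIC))
E
```

```text
[0.54044838 0.21056084 0.10735493] [-6.60996826  1.34729735 19.34742127] [-0.00287781  1.0197514   0.01947694] 0.4131850041361946
```

View pics/w5.png

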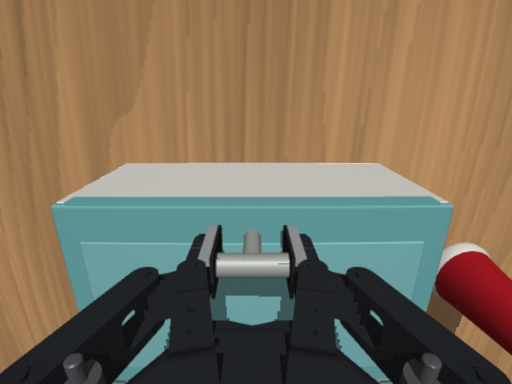

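View pics/s5.png

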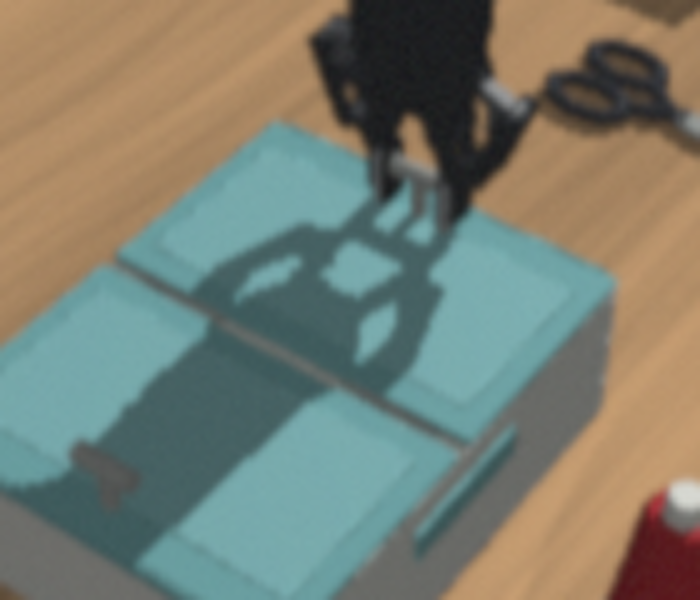

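Force z reached 19 N at the stop, the z motion ended and the lid looks flush, so the thread lid is shut. I release it and move over to the flap pull.

Emit:
send_rows(steps=[[[0.3,0,0,0.003,0],[0.1,0,0,0.003,0],[0,0,0,0.003,0],[0,0,0,0.05,0],[0,0,-0.03,0.08,0],[0,0.006,-0.09,0.08,0],[0,0.006,-0.15,0.08,0],[0,0.006,-0.21,0.08,0]]])

```text
t: 7.95
tcp_pos: [0.5469, -0.0014, 0.1845]
tool_rot: [-0.009, 0.707, 0.009, 0.707]
force: [0.2, -0.1, -0.4]
finger_gap: 0.999
```

Emit:
send_rows(steps=[[[0,0,-0.045,0,0],[0,0,-0.049,0,0],[0,0,-0.049,0,0]]])

```text
t: 8.32
tcp_pos: [0.5466, -0.0484, 0.1843]
tool_rot: [-0.008, 0.707, 0.009, 0.707]
force: [-0.5, 0.3, -0.1]
finger_gap: 1.002
```

```bash
python3 - <<'E'
from h import *
s=manip.sense();print(s["tcp_pos"],s["force"],s["ft_torque"],s["finger_gap"])
cv2.imwrite("pics/w6.png",manip.snapshot("wrist")[:,:,::-1])
c=cam("wrist",s);print(proj(c,[[.5465,-.050,.140],[.5285,-.0505,.134],[.5645,-.0495,.134]]))
cv2.imwrite("pics/t6.png",manip.snapshot("top")[:,:,::-1])
a=manip.snapshot("side")[110:270,150:320,::-1];cv2.imwrite("pics/s6.png",cv2.resize(a,None,fx=3.7,fy=3.7,interpolation=cv2.INTER_CUBIC))
E
```

```text
[ 0.54662686 -0.04843123  0.18433234] [-0.50524012  0.34327556 -0.10510662] [0.05314803 0.01679351 0.03082979] 1.0017398586193005
[[251.32721789 210.695365  ]
 [227.76999244 207.63918649]
 [274.93355245 207.42900866]]
```

View pics/w6.png

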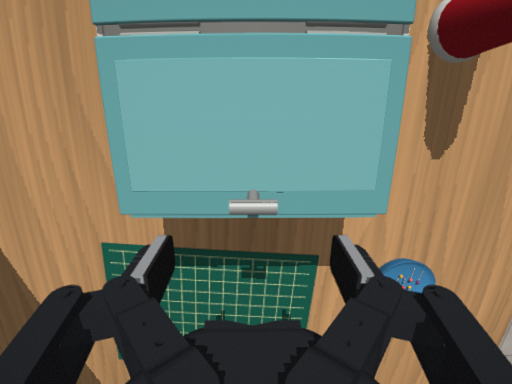

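View pics/s6.png

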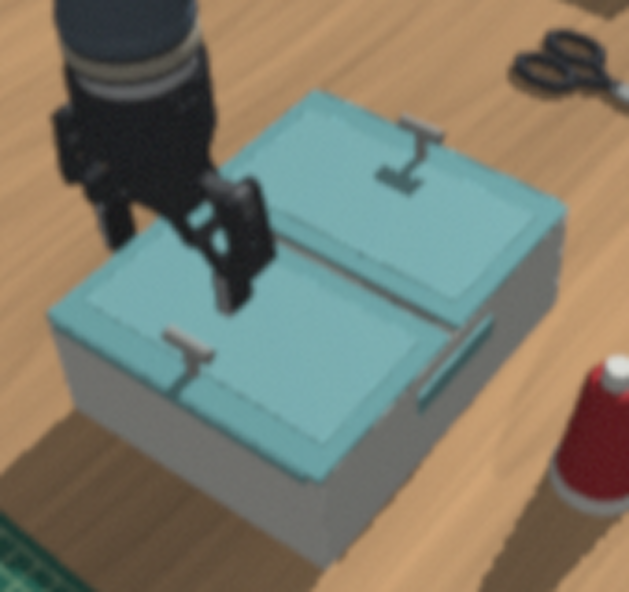

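The thread lid is flush shut. The wrist view shows the flap bar at (253,207), spanning 229–277, where the prediction put it at (251.3,207.5). I descend and grip.

Emit:
send_rows(steps=[[[0.1,0.001,-0.0015,-0.04,0],[0.2,0.001,-0.0015,-0.073,0],[0.35,0.001,-0.0015,-0.073,0],[0.4,0.001,-0.0015,-0.073,0],[1,0.001,-0.0015,-0.073,0],[1,0.001,-0.0015,-0.073,0],[1,0.001,-0.0015,-0.073,0]]], grip_force=35)

```text
t: 9.35
tcp_pos: [0.5473, -0.0498, 0.1134]
tool_rot: [-0.009, 0.707, 0.009, 0.707]
force: [-3.9, 1.2, 5.3]
finger_gap: 0.409
```

```bash
python3 - <<'E'
from h import *
s=manip.sense();print(s["tcp_pos"],s["force"],s["ft_torque"],s["finger_gap"])
cv2.imwrite("pics/w7.png",manip.snapshot("wrist")[:,:,::-1])
def bar(th): 
    y=-.004-.126*np.cos(th)+.034*np.sin(th);return np.array([-.025*y,y,.126*np.sin(th)+.034*np.cos(th)])
L=np.arange(0,1.901,.1)
for k in (0,8,16):
  for th in L[k+1:k+9]: print(round(th,3),(bar(th)-bar(L[k])).round(4).tolist())
  print()
E
```

```text
[ 0.54732515 -0.04981596  0.11340146] [-3.91379878  1.17595788  5.33995163] [0.1171248  0.6679943  0.07475696] 0.4087051231755721
0.1 [-0.0001, 0.004, 0.0124]
0.2 [-0.0002, 0.0093, 0.0244]
0.3 [-0.0004, 0.0157, 0.0357]
0.4 [-0.0006, 0.0232, 0.0464]
0.5 [-0.0008, 0.0317, 0.0562]
0.6 [-0.001, 0.0412, 0.0652]
0.7 [-0.0013, 0.0515, 0.0732]
0.8 [-0.0016, 0.0626, 0.0801]

0.9 [-0.0003, 0.0117, 0.0058]
1.0 [-0.0006, 0.0239, 0.0103]
1.1 [-0.0009, 0.0365, 0.0136]
1.2 [-0.0012, 0.0494, 0.0157]
1.3 [-0.0016, 0.0625, 0.0164]
1.4 [-0.0019, 0.0755, 0.0159]
1.5 [-0.0022, 0.0884, 0.014]
1.6 [-0.0025, 0.1011, 0.0109]

1.7 [-0.0003, 0.0123, -0.0044]
1.8 [-0.0006, 0.0241, -0.01]
1.9 [-0.0009, 0.0352, -0.0167]
```

View pics/w7.png

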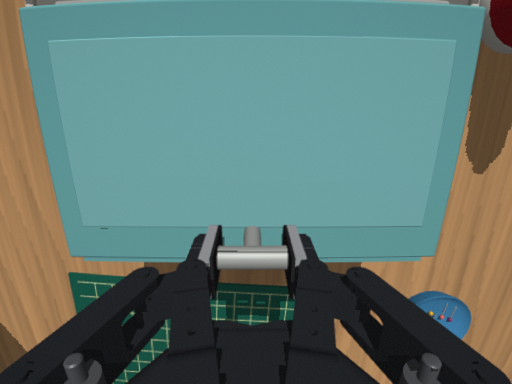

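The bar is pinched by its ends at (252,257). Now I swing the flap up.

Emit:
send_rows(steps=[[[1,-0.0001,0.004,0.0124,0],[1,-0.0002,0.0093,0.0244,0],[1,-0.0004,0.0157,0.0357,0],[1,-0.0006,0.0232,0.0464,0],[1,-0.0008,0.0317,0.0562,0],[1,-0.001,0.0412,0.0652,0],[1,-0.0013,0.0515,0.0732,0],[1,-0.0016,0.0626,0.0801,0]]])

```text
t: 10.4
tcp_pos: [0.5456, 0.0129, 0.1927]
tool_rot: [-0.009, 0.707, 0.009, 0.707]
force: [-2.5, -2.9, -3.3]
finger_gap: 0.41
```

Emit:
send_rows(steps=[[[1,-0.0003,0.0117,0.0058,0],[1,-0.0006,0.0239,0.0103,0],[1,-0.0009,0.0365,0.0136,0],[1,-0.0012,0.0494,0.0157,0],[1,-0.0016,0.0625,0.0164,0],[1,-0.0019,0.0755,0.0159,0],[1,-0.0022,0.0884,0.014,0],[1,-0.0025,0.1011,0.0109,0]]])

```text
t: 11.4
tcp_pos: [0.543, 0.1146, 0.2047]
tool_rot: [-0.009, 0.707, 0.009, 0.707]
force: [-4.5, -3.3, 4.3]
finger_gap: 0.412
```

```bash
python3 - <<'E'
from h import *
s=manip.sense();print(s["tcp_pos"],s["force"],s["ft_torque"],s["finger_gap"])
a=manip.snapshot("side")[90:270,130:340,::-1];cv2.imwrite("pics/s8.png",cv2.resize(a,None,fx=3.3,fy=3.3,interpolation=cv2.INTER_CUBIC))
E
```

```text
[0.54299727 0.11463408 0.2047237 ] [-4.48138801 -3.27310573  4.33984109] [-0.627808    0.73609379  0.00095068] 0.4116727509652811
```

View pics/s8.png

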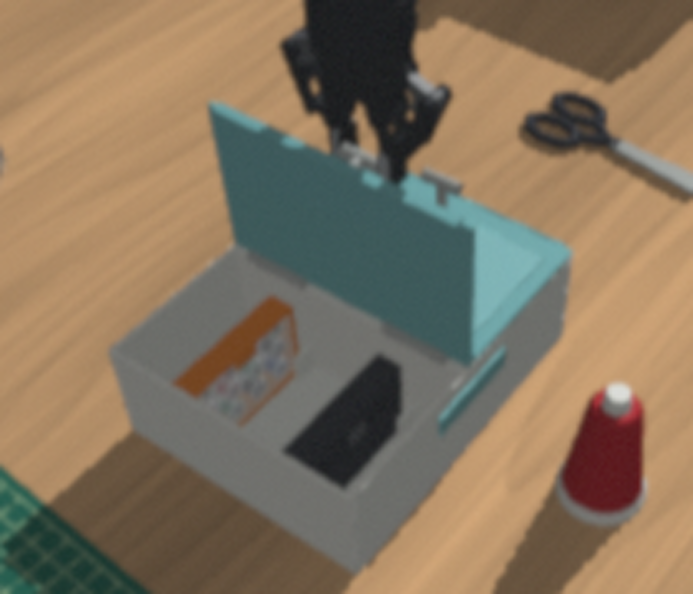

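The flap is near upright. The orange bobbin case is in the −x slot (its top at (240,345) in the crop) and the dark case in the +x slot. I swing the flap on to about 1.85 rad.

Emit:
send_rows(steps=[[[1,-0.0003,0.0123,-0.0044,0],[1,-0.0006,0.0241,-0.01,0],[1,-0.0008,0.03,-0.0133,0],[1,-0.0008,0.03,-0.0133,0]]])

```text
t: 11.95
tcp_pos: [0.5422, 0.1461, 0.1909]
tool_rot: [-0.008, 0.707, 0.01, 0.707]
force: [-4.4, 2.6, 4.7]
finger_gap: 0.408
```

```bash
python3 - <<'E'
from h import *
s=manip.sense();print(s["tcp_pos"],s["force"],s["ft_torque"],s["finger_gap"])
cv2.imwrite("pics/w9.png",manip.snapshot("wrist")[:,:,::-1])
E
```

```text
[0.54216619 0.14612846 0.19094198] [-4.44952685  2.64346788  4.69062073] [ 0.21009411  0.73125163 -0.01287759] 0.4079430041402027
```

View pics/w9.png

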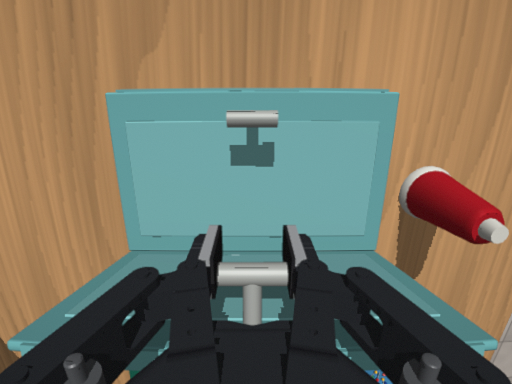

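Emit:
send_rows(steps=[[[0.4,0,0,0,0],[0.1,0,0,0,0],[0,0,0,0,0],[0,0,0,0.06,0],[0,0,0,0.12,0],[0,0,-0.02,0.14,0],[0,-0.02,-0.075,0.14,0],[0,-0.05,-0.12,0.14,0]]])

```text
t: 13.0
tcp_pos: [0.4935, 0.022, 0.33]
tool_rot: [-0.009, 0.706, 0.009, 0.708]
force: [0.1, -0.5, -0.5]
finger_gap: 1.002
```

```bash
python3 - <<'E'
from h import *
s=manip.sense();print(s["tcp_pos"],s["force"],s["finger_gap"],s["q"])
cv2.imwrite("pics/w10.png",manip.snapshot("wrist")[:,:,::-1])
a=manip.snapshot("side")[90:270,130:340,::-1];cv2.imwrite("pics/s10.png",cv2.resize(a,None,fx=3.3,fy=3.3,interpolation=cv2.INTER_CUBIC))
E
```

```text
[0.49351571 0.02200592 0.33002415] [ 0.14531478 -0.47760112 -0.52184574] 1.0021680336942018 [-1.81896504e-01  2.34509756e-01  1.62057596e+00 -2.90049779e-04
  1.28385641e+00 -2.07120560e-01]
```

View pics/w10.png

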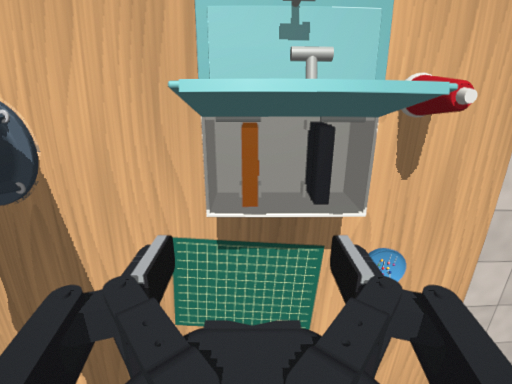

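View pics/s10.png

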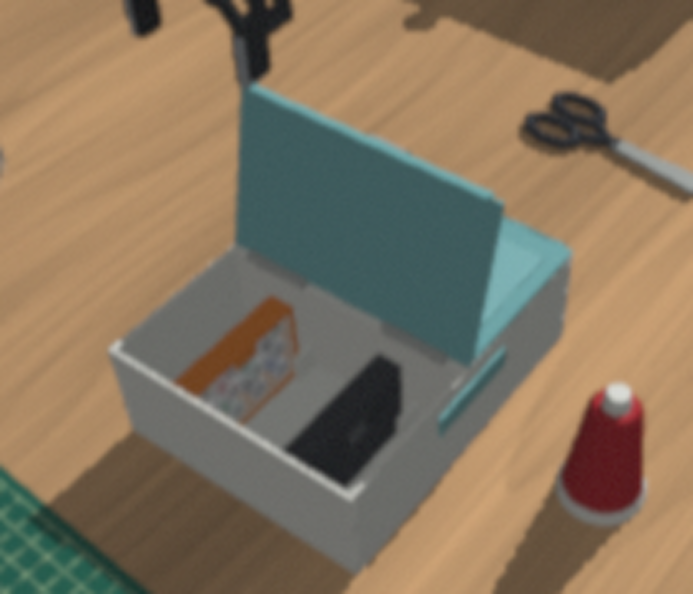

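The flap stands past upright. In the wrist view the orange case's top edge spans about (250,123) to (251,207). I measure it by mask, then take a second wrist view from directly above.

```bash
cat >> h.py <<'E'
def orange(im):
    hsv=cv2.cvtColor(im,cv2.COLOR_RGB2HSV);m=cv2.inRange(hsv,(5,150,60),(18,255,255))
    m[250:]=0
    n,l,st,ce=cv2.connectedComponentsWithStats(m);k=1+np.argmax(st[1:,4])
    cs,_=cv2.findContours((l==k).astype(np.uint8),cv2.RETR_EXTERNAL,cv2.CHAIN_APPROX_NONE)
    return cv2.boxPoints(cv2.minAreaRect(cs[0])),st[k]
E
python3 - <<'E'
from h import *
s=manip.sense();im=cv2.imread("pics/w10.png")[:,:,::-1].copy()
c=cam("wrist",s);b,st=orange(im);print(b,st)
for p in b: print(plane(c,p,.084))
print(plane(c,b.mean(0),.084))
E
```

```text
[[242. 123.]
 [258. 123.]
 [258. 206.]
 [242. 206.]] [ 242  123   17   84 1294]
[0.47590065 0.06340583 0.084     ]
[0.49821589 0.06382251 0.084     ]
[ 0.50139214 -0.06112826  0.084     ]
[ 0.47685499 -0.06160254  0.084     ]
[0.48804727 0.00404791 0.084     ]
```

Emit:
send_rows(steps=[[[0.2,-0.003,-0.025,-0.06,0],[0.2,-0.003,-0.025,-0.11,0],[0.2,-0.003,-0.025,-0.11,0],[0.2,-0.003,-0.025,-0.11,0]]])

```text
t: 13.6
tcp_pos: [0.4917, -0.0012, 0.2209]
tool_rot: [-0.009, 0.706, 0.009, 0.708]
force: [0.9, 0.1, -0.0]
finger_gap: 0.8
```

```bash
python3 - <<'E'
from h import *
s=manip.sense();im=manip.snapshot("wrist");print(s["tcp_pos"],s["force"])
cv2.imwrite("pics/w11.png",im[:,:,::-1])
c=cam("wrist",s);b,st=orange(im);print(b,st)
for p in b: print(plane(c,p,.084))
print(plane(c,b.mean(0),.084))
E
```

```text
[ 0.49169035 -0.00116299  0.22086381] [ 0.88015652  0.10792513 -0.02145505]
[[239.33398 113.0404 ]
 [262.25296 112.69314]
 [263.93875 223.95547]
 [241.01978 224.30273]] [ 240  113   24  112 2454]
[0.47839646 0.06183256 0.084     ]
[0.50116268 0.06271592 0.084     ]
[ 0.50743303 -0.0591916   0.084     ]
[ 0.48154657 -0.0602099   0.084     ]
[0.49198619 0.00515634 0.084     ]
```

View pics/w11.png

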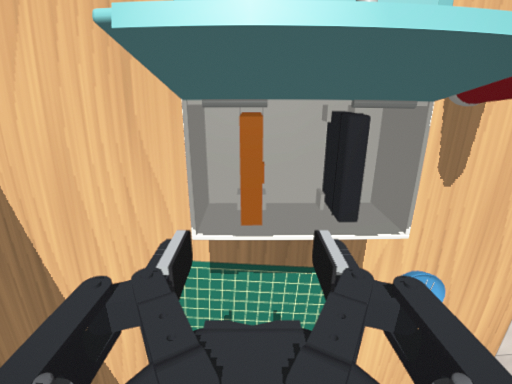

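The case top is centred at about (0.4915, 0.001), with the jaws aligned. I check its height from the two wrist views before descending.

```bash
python3 - <<'E'
from h import *
s=manip.sense();s1=dict(s);s1["tcp_pos"]=np.array([.49351571,.02200592,.33002415])
c1,c2=cam("wrist",s1),cam("wrist",s)
print(tri(c1,(250.2,122.7),c2,(250.8,112.7)),tri(c1,(250.2,206.5),c2,(252.3,224.3)))
E
```

```text
(array([ 0.49115452,  0.05683076, -0.00772093]), np.float64(0.0010483815271668166)) (array([ 0.4947662 , -0.0633037 ,  0.07819721]), np.float64(0.0005919457846147669))
```

Emit:
send_rows(steps=[[[0.35,0,0.001,-0.02,0],[0.35,0,0.001,-0.07,0],[0.35,0,0.001,-0.11,0],[0.35,0,0.001,-0.13,0],[0.35,0,0.001,-0.13,0]]])

```text
t: 14.28
tcp_pos: [0.4912, -0.0002, 0.09]
tool_rot: [-0.009, 0.707, 0.009, 0.707]
force: [-0.3, -0.6, -0.4]
finger_gap: 0.648
```

```bash
python3 - <<'E'
from h import *
s=manip.sense();im=manip.snapshot("wrist");print(s["tcp_pos"],s["force"])
cv2.imwrite("pics/w12.png",im[:,:,::-1])
E
```

```text
[ 4.91226531e-01 -2.09877621e-04  9.00229870e-02] [-0.30065674 -0.62566497 -0.40625051]
```

View pics/w12.png

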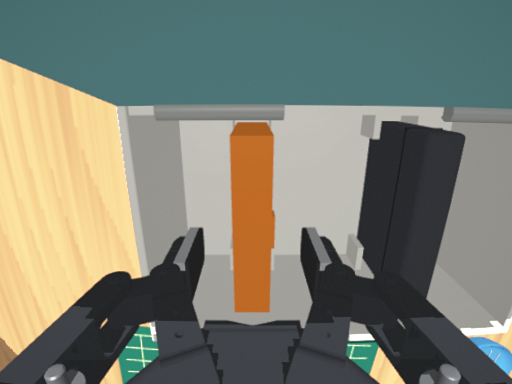

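```bash
python3 - <<'E'
from h import *
s=manip.sense();c=cam("wrist",s)
for z in (.074,.079,.084,.089):
  a,b=plane(c,(252,137),z),plane(c,(253,311),z);l,r=plane(c,(232.5,220),z),plane(c,(272,220),z)
  print(z,a[:2],b[:2],np.linalg.norm(a-b),(a+b)[:2]/2,r[0]-l[0])
s1=dict(s);s1["tcp_pos"]=np.array([.49169035,-.00116299,.22086381])
print(tri(cam("wrist",s1),(252.3,224.3),c,(253,311)))
E
```

```text
0.074 [0.49074155 0.05652965] [ 0.49455977 -0.06998736] 0.12657460965537987 [ 0.49265066 -0.00672885] 0.025301625722118304
0.079 [0.49070525 0.05725565] [ 0.49440345 -0.06528458] 0.12259602683631989 [ 0.49255435 -0.00401447] 0.024506327094167724
0.084 [0.49066894 0.05798165] [ 0.49424713 -0.06058181] 0.11861744401725995 [ 0.49245804 -0.00130008] 0.023711028466217088
0.089 [0.49063264 0.05870765] [ 0.49409081 -0.05587904] 0.1146388611982 [0.49236172 0.00141431] 0.022915729838266508
(array([ 0.49424883, -0.05926703,  0.08539638]), np.float64(9.075635132236391e-05))
```

The top edge is at z ≈ 0.083–0.085, centred at (0.4925, −0.001), and the case sits between the fingers (columns 232–273, jaw centre 252). I descend and grip.

Emit:
send_rows(steps=[[[0.35,0.001,-0.001,-0.02,0],[0.35,0.001,-0.001,-0.044,0],[0.35,0.001,-0.001,-0.044,0],[1,0.001,-0.001,-0.044,0],[1,0.001,-0.001,-0.044,0],[1,0.001,-0.001,-0.044,0],[1,0.001,-0.001,-0.044,0]]], grip_force=40)

```text
t: 15.2
tcp_pos: [0.4921, -0.0015, 0.0469]
tool_rot: [-0.009, 0.706, 0.009, 0.708]
force: [0.3, 0.3, 6.9]
finger_gap: 0.277
```

Emit:
send_rows(steps=[[[1,0,0,0.005,0],[1,0,0,0.02,0],[1,0,0,0.04,0],[1,0,0,0.04,0]]])

```text
t: 15.7
tcp_pos: [0.4922, -0.0016, 0.0872]
tool_rot: [-0.009, 0.706, 0.009, 0.708]
force: [-0.1, -0.5, -1.7]
finger_gap: 0.274
```

```bash
python3 - <<'E'
from h import *
s=manip.sense();im=manip.snapshot("wrist");print(s["tcp_pos"],s["force"],s["ft_torque"],s["finger_gap"])
cv2.imwrite("pics/w13.png",im[:,:,::-1])
a=manip.snapshot("side")[70:270,110:340,::-1];cv2.imwrite("pics/s13.png",cv2.resize(a,None,fx=3,fy=3,interpolation=cv2.INTER_CUBIC))
E
```

```text
[ 0.49216893 -0.00158697  0.08720564] [-0.10142288 -0.52006876 -1.72116562] [-0.03917901 -0.04950719  0.02699447] 0.2738101249664821
```

View pics/w13.png

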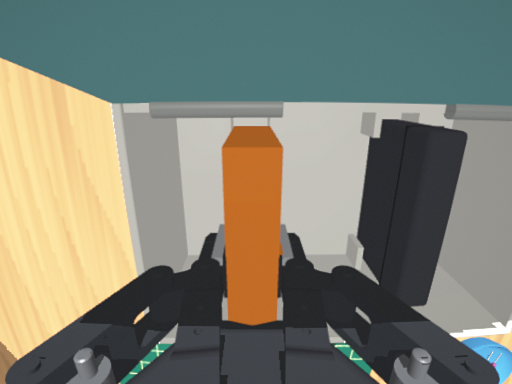

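View pics/s13.png

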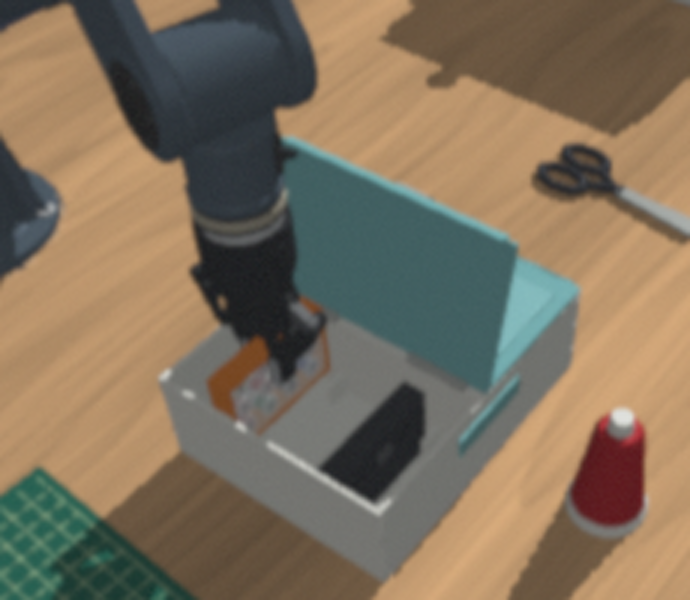

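The case is held by its faces and rising upright, with the flap still standing. I lift it clear of the box, then carry it over the mat.

Emit:
send_rows(steps=[[[1,0,0,0.02,0],[1,0,0,0.05,0],[1,0,0,0.085,0],[1,0,0,0.12,0],[1,0,0,0.15,0],[1,0,-0.015,0.165,0],[1,0,-0.04,0.17,0],[1,0,-0.075,0.17,0]]])

```text
t: 16.8
tcp_pos: [0.4906, -0.0764, 0.2552]
tool_rot: [-0.009, 0.707, 0.01, 0.707]
force: [-0.5, -0.8, -1.9]
finger_gap: 0.277
```

Emit:
send_rows(steps=[[[1,0,-0.035,0,0],[1,-0.002,-0.075,0,0],[1,-0.004,-0.115,0,0],[1,-0.006,-0.15,0,0],[1,-0.007,-0.18,0,0],[1,-0.007,-0.2,0,0],[1,-0.007,-0.208,0,0],[1,-0.007,-0.208,0,0]]])

```text
t: 17.8
tcp_pos: [0.4839, -0.284, 0.2551]
tool_rot: [-0.008, 0.707, 0.009, 0.707]
force: [0.3, -0.1, -1.0]
finger_gap: 0.273
```

Emit:
send_rows(steps=[[[1,0,0,0,0],[1,0,0,0,0],[1,0,0,0,0],[1,0,0,0,0]]])

```text
t: 18.3
tcp_pos: [0.4841, -0.2841, 0.2556]
tool_rot: [-0.009, 0.707, 0.009, 0.707]
force: [0.9, -0.5, -0.7]
finger_gap: 0.276
```

```bash
python3 - <<'E'
from h import *
s=manip.sense();print(s["tcp_pos"],s["force"],s["ft_torque"],s["finger_gap"],s["qd"].round(3))
for n in("side","top","wrist"): cv2.imwrite(f"pics/{n}14.png",manip.snapshot(n)[:,:,::-1])
E
```

```text
[ 0.48410879 -0.28407536  0.2556383 ] [ 0.87318449 -0.54521131 -0.66706587] [ 0.05243493  0.05169301 -0.02385195] 0.27588105650854805 [-0.004  0.002 -0.002 -0.    -0.002 -0.002]
```

View pics/side14.png

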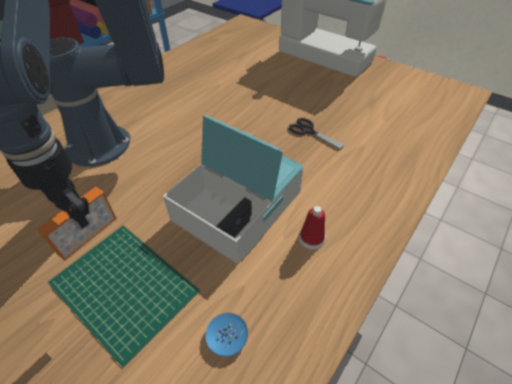

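View pics/top14.png

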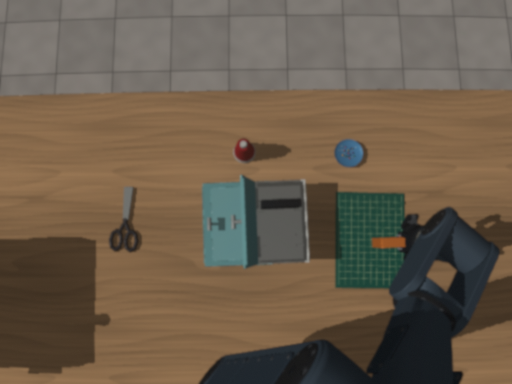

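View pics/wrist14.png

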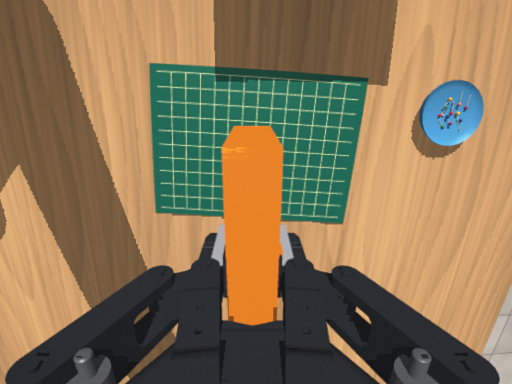

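The case is held upright over the middle of the mat, the flap stands, the dark case is in its slot and the loose items look unmoved. One last check of the lower-edge height from the side view before I hand in.

```bash
python3 - <<'E'
from h import *
c=cam("side")
for uv in [(67,256),(115,215),(40,231)]:
    o,d=ray(c,uv);k=(.496-o[0])/d[0];print(uv,(o+k*d).round(3))
for n in("side",):
    a=cv2.imread("pics/side0.png").astype(int);b=cv2.imread("pics/side14.png").astype(int)
    for nm,(x0,y0,x1,y1) in dict(cone=(298,203,330,252),dish=(203,310,252,360),shears=(285,112,348,152)).items():
        print(nm,np.abs(a-b)[y0:y1,x0:x1].mean())
print(manip.sign_off())
E
```

```text
(67, 256) [ 0.496 -0.335  0.22 ]
(115, 215) [ 0.496 -0.225  0.229]
(40, 231) [ 0.496 -0.344  0.308]
cone 1.684736394557823
dish 1.6451700680272108
shears 1.6559523809523808
the job is handed in; nothing more can be done
None
```

I shut the thread lid, opened the bobbin flap past upright, and drew out the bobbin case. I handed the job in at about 18.5 s with the case still held over the middle of the mat.

- **Thread lid:** I pinched its T-bar by the ends and swung it down along its arc, then pressed gently until it stopped at 19 N. The side view afterwards showed it flush.
- **Bobbin flap:** I swung it up the same way to about 1.85 rad (planned from the hinge geometry). It stayed standing after I released it.
- **Bobbin case:** It was in the −x slot. I gripped it across its faces at 40 N, lifted it straight out and carried it over the mat.

**Last checks**
- **Pose:** the pictures show the case upright and over the mat. Its lower edge is at about 0.21 m from the gripper position and 0.22–0.23 m from the side view. Both put it about 20 cm above the mat; the 1–2 cm difference is pixel reading.
- **Other items:** the dark foot case is in its slot. The image patches of the cone, dish and shears are unchanged from the start.
- **One disagreement:** the first two-view height of the case's far end was meaningless (−8 mm), because the mask there took in the end face. The near end gave 78 mm. A closer view gave 83–85 mm, which matched the stated 84 mm, and I used that.

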